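# Lock the drum onto the tube rotator with its hitch pin

### The job

Lock the mixing drum onto the tube rotator's shaft: take the hitch pin with the blue knob from its stand and push it fully down through the cross hole near the free end of the square shaft, its open wire loop pointing out past that end. Then swing the sprung loop down over the shaft end until it snaps shut beneath the shaft, and let go. The thicker pin with the red knob belongs to another machine: leave it alone in its stand.

Things in the scene. Friction and masses are not known exactly. Their poses are not given: they have to be found in the camera images.
- blue_grip (a point): Centre of the blue knob (16x16, 32 mm tall, flats along x, y) of the right pin; x points to its loop's side, z up. Pin (~0.12 kg) stands in a grey block 50x50, 50 mm high. Shoulder (27 mm disc) underside 34 mm below this point, resting on the block; shank below it 10 mm thick, 46 mm long, last 12 mm tapered to 4 mm. Loop axle 26 mm below this point: keep fingertips at most 20 mm below it.
- blue_bar (a point): Mid crossbar of the blue pin's brass loop: 5 mm wire, 48-52 mm wide, crossbar 58 mm from the hinge axle (along the knob's y, 26 mm below blue_grip). Starts open at its stop, 11 deg above horizontal on the knob's +x side, held by an over-centre spring. Pressed down (under 1 N) past 17 deg below horizontal (17 mm below the axle) it snaps shut by itself: hangs straight down and stays.
- shaft_hole (a point): Mouth of the vertical cross hole (14 mm, 4 mm chamfer, right through) in the flat top of the square 32x32 mm shaft, 126 mm above the bench. x points along the shaft out of its free end, 18 mm past the hole; z up. Pin home: blue_grip 34 mm above. On the -x side: hub (56 mm thick) 52 mm off, drum (144 mm wide, top 182 mm above bench) 69 mm off, white housing 175 mm high 108 mm off.
- red_grip (a point): Centre of the red knob of the other pin: same shape, but 18 mm shank; stands in its own grey block 50 x 50 x 50 mm. Not to be used or moved.

How it is judged:
On the way, in this order (a step that is already met when the one before it is completed fails the run):
1. the blue pin is fully down in the cross hole, its loop still open and pointing out past the shaft end (horizontal distance between blue_grip and shaft_hole below 0.01 m and z of blue_grip in the frame of shaft_hole below 0.039 m and x of blue_bar in the frame of shaft_hole above 0.03 m and z of blue_bar in the frame of shaft_hole above -0.005 m), for 0.2 s.
2. the loop is swung over the shaft end and lies below the shaft (z of blue_bar in the frame of shaft_hole below -0.04 m and z of blue_grip in the frame of shaft_hole below 0.039 m), for 0.2 s.
At the end, for the whole second after the job is handed in: Blue pin home in the hole: knob centre within 10 mm of its axis, at most 5 mm above seated height, upright within 11 degrees, at rest; loop shut round the shaft: crossbar at least 40 mm below the shaft top, within 20 mm sideways of the hole axis and -25 to +35 mm along the shaft (all of step 2 and horizontal distance between blue_grip and shaft_hole below 0.01 m and angle between blue_grip's own z axis and vertical below 0.2 rad and x of blue_bar in the frame of shaft_hole between -0.025 and 0.035 m and y of blue_bar in the frame of shaft_hole between -0.02 and 0.02 m and linear speed of blue below 0.03 m/s); the robot touches nothing.
It fails at once if the red pin is disturbed (moved more than 20 mm) (distance of red_grip from where it was at the start of the episode above 0.02 m).
It also fails if it takes over 48 s, if anything falls off the work surface, if the arm or the gripper's body presses on something with over 40 N, if the wrist force passes 120 N, or if a joint passes its speed limit or range.

### The arm

A 7-joint arm with a two-finger parallel gripper is mounted at the origin on the work surface. World frame = base frame: x ahead of the robot, y to its left, z up, the work surface at z = 0. Lengths are in m, angles in rad, forces in N, time in s.
With the tool pointing down it reaches from about 0.425 to 0.925 m from the base axis. Payload 6.8 kg.
Tool frame: the origin (TCP) lies midway between the tips of the shut fingers; the grasp point (between the pads) lies 19 mm behind it; y points along the fingers, z is the direction in which the jaws open and shut, and the axes are right-handed (so a half turn about y gives the same grasp; the last joint's range is limited). The gripper opens to 85 mm and grips with 20 to 120 N. Pads are 22 mm wide; open, the fingers measure 114 mm over their backs; the gripper's body (76 mm by 85 mm) begins 54 mm behind the grasp point. The pads swing forward as they close: fully open they stand 13 mm farther back than shut.
Start: joints at [-0.108, 0.477, 0.022, 1.555, -0.011, 1.109, -0.083], TCP at [0.675, 0, 0.231] pointing down, gripper open.
Joint ranges: [-2.96, 2.96], [-0.34, 2.1], [-1.41, 1.46], [0.24, 2.44], [-1.37, 4.51], [0.17, 1.92], [-2.96, 2.96]. Speed limits (rad/s): [2.39, 2.39, 3.14, 3.14, 3.14, 3.14, 3.14].

### API

Orientations are given as a rotation vector (axis times angle).
In Python, from bench import r gives the robot as it stands.
- The arm moves only by the tool send_rows, never from a script. Its argument "rows" is text: rows parted by semicolons, each of 6 numbers parted by spaces: the shift along the world's x, y, z in m, then the turn, a rotation vector about the world's x, y, z in rad. A call has 1 to 20 rows; each row shifts and turns the commanded pose from where the row before left it; what a row does not reach is not made up. A row lasts 1/10 s, in which the tool goes at most 50 mm and 8.59 degrees, less where a joint would pass 70% of its speed; a pose out of reach is approached as far as the arm can. A call is refused whole if a number of a shift passes 0.05 or a number of a turn 0.15, either way. A call with a gripper value outside its range is refused whole. "grip" is the finger opening in m, from 0 to 0.0854, set as the call begins (left out, the last holds). The fingers move at their own pace and stop on an object; "grip_force" is the grip in N (left out, the last holds). Time passes only in rows, so rows that do not move let the fingers close. It gives the time, the measured TCP pose, the force and the opening at its end, in the units of the state.
- r.get_obs(): the state, without advancing time (a new reading comes with each control period).
- r.grab_frame(name): name is "scene" or "side" or "wrist"; returns a dict with "pixels" (384x512x3 uint8, red, green, blue), "intrinsics" (3x3 intrinsics, pixels), "k1" (the pictures are not rectified: a ray, as slopes to the right and down, at radius r is drawn at 1 + k1 r^2 times it, then the intrinsics apply), "position" and "orientation" of the camera in the world. Camera axes: x right, y up, looking along -z (the intrinsics and any distortion apply to the point x, -y, -z); pixel columns grow to the right and rows downward; lengths in m; the calibration is good to about 2 mm. A picture is of the moment at which its call begins. There is no depth.
- r.hand_in(): hands the job in, once; it reports no verdict.
The state is a dict: "clock": time; "joints": joint angles; "qvel": joint speeds; "tau": joint torques, N m; "tcp_pos": TCP position; "orientation": TCP orientation; "contact_force": force on the tool from outside, world axes, zero at the start; "moment": the same for the moment, N m; "grip_width": finger opening in m.
Only numpy, scipy, OpenCV 4.12 (cv2) and the standard library are available. Lean on these libraries where they do the work, as an engineer would, in place of code of your own. Each camera call takes 0.05 s, during which the arm holds its last target.

## Working session

There is one attempt and no reset: what is moved stays moved. The work goes in short steps, Python scripts to look and compute and a tool call to move; the robot and the scene stay as the last step left them, time stands still between calls to the robot, and variables do not carry over. Pictures are saved under pics/ and viewed, and the job is handed in when it is done.

Besides the shell and the picture viewer there is one more tool, called after "Call:" as name(argument=value, ...) on one line, values as JSON. send_rows: Moves the arm, as the interface text tells. Its arguments: {"type":"object","properties":{"rows":{"type":"string"},"grip":{"type":"number"},"grip_force":{"type":"number"}},"required":["rows"]}

```bash
ls; mkdir -p pics
python3 - <<'E'
from bench import r
import cv2,pickle
o=r.get_obs(); print({k:o[k] for k in('clock','tcp_pos','orientation','contact_force','grip_width')})
for n in("scene","side","wrist"):
    f=r.grab_frame(n); pickle.dump(f,open(f'pics/{n}0.pkl','wb'))
    cv2.imwrite(f'pics/{n}0.png',f['pixels'][:,:,::-1]); print(n,f['intrinsics'],f['k1'],f['position'],f['orientation'])
E
```

```text
pics
{'clock': 0.0, 'tcp_pos': array([ 6.74396794e-01, -2.95643363e-05,  2.30316505e-01]), 'orientation': array([-1.21066186,  1.21048838, -1.20843484]), 'contact_force': array([-0.05864713,  0.58131826,  0.58478513]), 'grip_width': 0.0853815512613218}
scene [[362.16810524   0.         261.30530437]
 [  0.         362.16810524 186.02576442]
 [  0.           0.           1.        ]] 0.028515155641190063 [0.69634168 0.42378667 0.66503917] [0.22134365 0.76827945 2.46852712]
side [[386.48354933   0.         252.49225459]
 [  0.         386.48354933 193.70826862]
 [  0.           0.           1.        ]] -0.0900607218388391 [0.22809498 0.52821301 0.59158046] [ 0.32044267 -1.05976299 -2.32941039]
wrist [[275.7613545    0.         254.66002559]
 [  0.         275.7613545  192.78476269]
 [  0.           0.           1.        ]] -0.06700995670520182 [0.67487453 0.07551071 0.37337409] [-3.00274485e-01  1.57134944e-03 -1.11926106e-04]
```

View pics/scene0.png

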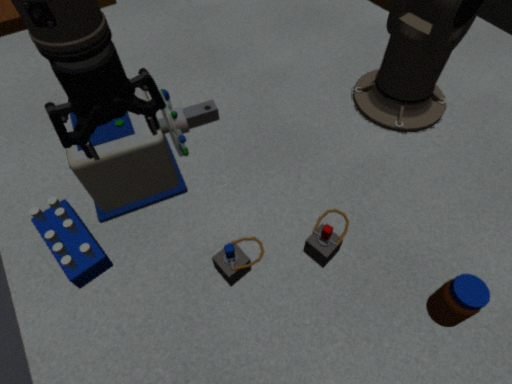

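View pics/side0.png

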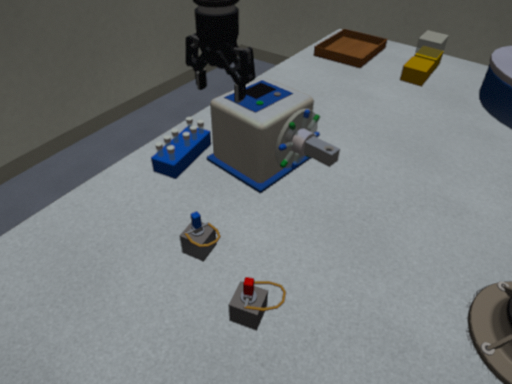

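View pics/wrist0.png

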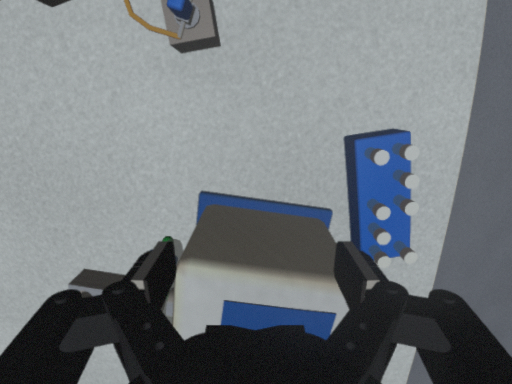

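```bash
cat > h.py <<'E'
import numpy as np,cv2,pickle
from scipy.spatial.transform import Rotation as R
def ray(f,uv):
    K=f['intrinsics'];d=np.array([(uv[0]-K[0,2])/K[0,0],(uv[1]-K[1,2])/K[1,1]]);s=d.copy()
    for _ in range(30): s=d/(1+f['k1']*(s@s))
    v=R.from_rotvec(f['orientation']).as_matrix()@np.array([s[0],-s[1],-1]); return np.array(f['position']),v/np.linalg.norm(v)
def onz(f,uv,z):
    p,v=ray(f,uv); return p+v*(z-p[2])/v[2]
def tri(*fu):
    A=np.zeros((3,3));b=np.zeros(3);rs=[ray(f,u) for f,u in fu]
    for p,v in rs:
        M=np.eye(3)-np.outer(v,v);A+=M;b+=M@p
    x=np.linalg.solve(A,b); return x,[np.linalg.norm((np.eye(3)-np.outer(v,v))@(x-p)) for p,v in rs]
def proj(f,X):
    c=R.from_rotvec(f['orientation']).as_matrix().T@(np.array(X)-f['position']);s=np.array([c[0],-c[1]])/-c[2]
    s=s*(1+f['k1']*(s@s));K=f['intrinsics'];return np.array([K[0,0]*s[0]+K[0,2],K[1,1]*s[1]+K[1,2]])
def load(n): return pickle.load(open(f'pics/{n}.pkl','rb'))
def crop(f,name,x0,y0,w,h,k):
    im=f['pixels'][y0:y0+h,x0:x0+w,::-1]; cv2.imwrite(f'pics/{name}.png',cv2.convertScaleAbs(cv2.resize(im,None,fx=k,fy=k,interpolation=cv2.INTER_CUBIC),alpha=1.5))
def snap(n,tag):
    from bench import r
    f=r.grab_frame(n);pickle.dump(f,open(f'pics/{n}{tag}.pkl','wb'));cv2.imwrite(f'pics/{n}{tag}.png',f['pixels'][:,:,::-1]);return f
def blobs(f,col,amin=8):
    h=cv2.cvtColor(f['pixels'],cv2.COLOR_RGB2HSV)
    m={'blue':cv2.inRange(h,(105,120,50),(130,255,255)),'red':cv2.inRange(h,(0,180,60),(6,255,255))|cv2.inRange(h,(174,180,60),(180,255,255)),'brass':cv2.inRange(h,(10,120,80),(25,255,255))}[col]
    n,l,s,c=cv2.connectedComponentsWithStats(m)
    return [(c[i].round(1),s[i]) for i in range(1,n) if s[i,4]>=amin]
E
python3 - <<'E'
from h import *
S,D,W=load('scene0'),load('side0'),load('wrist0')
crop(S,'sc_shaft',130,80,100,75,8);crop(S,'sc_pin',200,225,80,60,10)
crop(D,'sd_shaft',270,100,80,60,10);crop(D,'sd_pin',165,200,80,60,10)
for n,f in(('S',S),('D',D)):
  for c in('blue','red','brass'):
    for b in blobs(f,c): print(n,c,b[0],b[1])
E
```

```text
S blue [164.9  92.6] [163  91   5   5  17]
S blue [ 73.  118.9] [ 70 113   7  15  59]
S blue [111.5 131. ] [ 90 113  44  33 692]
S blue [181.5 137.7] [179 135   6   6  30]
S blue [144.5 195.9] [ 95 138  92  83 717]
S blue [ 78.6 147.1] [ 77 145   4   5  14]
S blue [ 69.1 239.7] [  32  200   74   81 2289]
S blue [228.9 247.9] [225 244   9   9  69]
S blue [471.1 290.2] [453 274  37  34 917]
S red [327.3 228.9] [323 225   9   9  55]
S brass [334.6 223.1] [314 210  35  34 125]
S brass [251.5 250.9] [232 238  32  31 109]
D blue [262.9  97.4] [238  81  54  31 584]
D blue [506.4  83.9] [502  81  10   7  19]
D blue [231.1  97.2] [226  94   9   8  46]
D blue [306.3 113.3] [304 110   6   8  37]
D blue [179.7 151. ] [ 152  126   58   52 1285]
D blue [316.5 133.3] [315 132   4   4  12]
D blue [282.1 146.3] [279 143   8   7  40]
D blue [194.5 158.5] [184 148  22  22  22]
D blue [255.4 172.6] [207 154 102  37 714]
D blue [195.7 219.2] [191 212  10  17 114]
D red [248.5 282.2] [244 278  10   9  75]
D brass [351.7  47.1] [326  37  52  21 637]
D brass [422.8  60.1] [404  46  40  26 492]
D brass [204.6 238.7] [185 224  35  23 130]
D brass [267.4 299.2] [245 282  40  29 152]
```

View pics/sc_shaft.png

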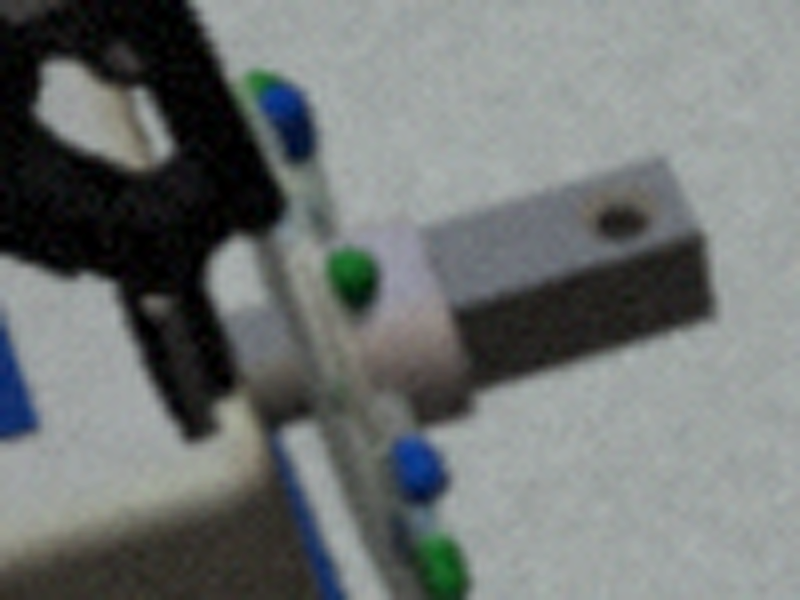

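View pics/sc_pin.png

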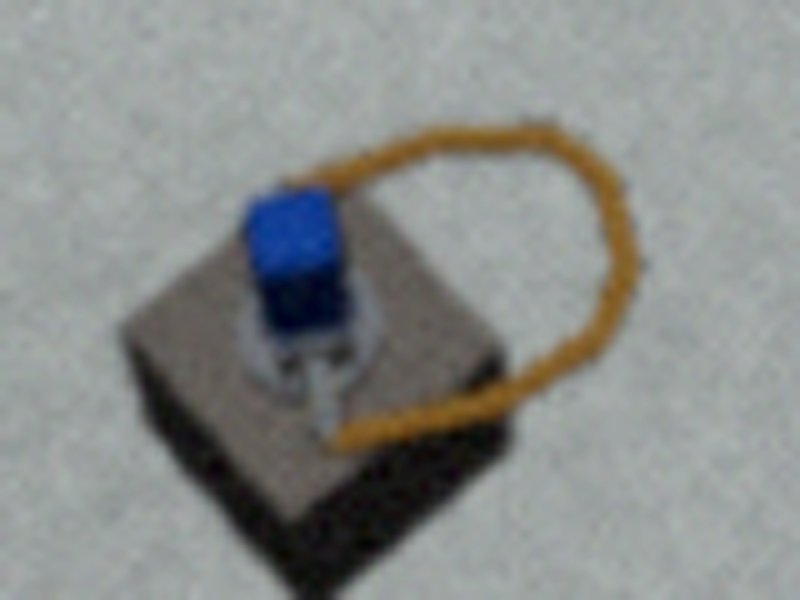

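View pics/sd_shaft.png

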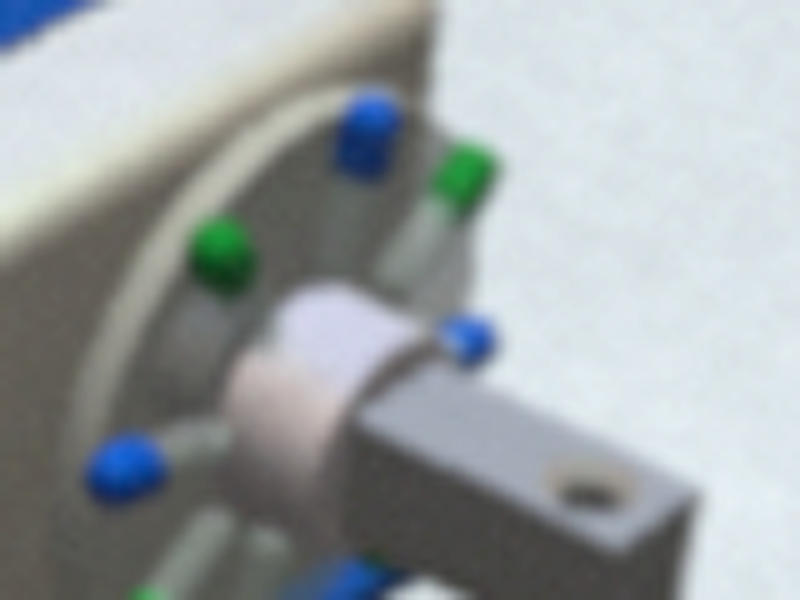

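View pics/sd_pin.png

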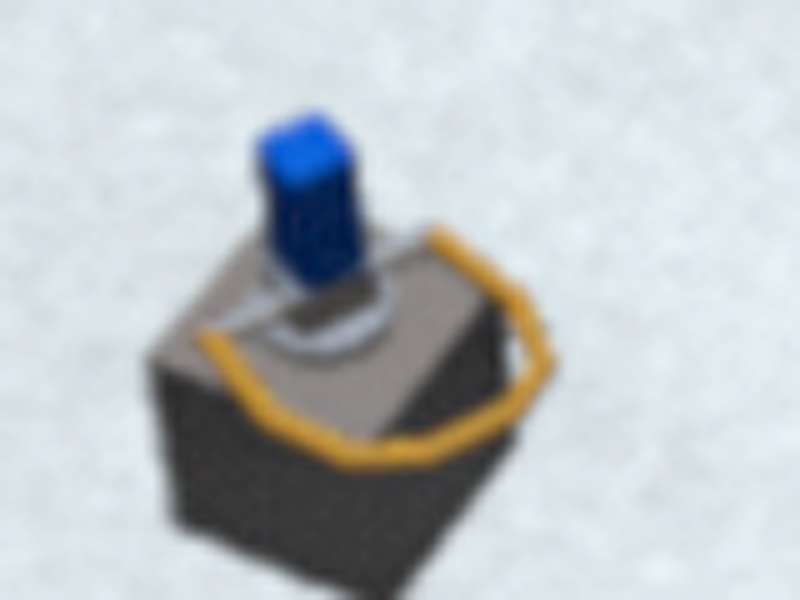

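Run:
```python
from h import *
S,D=load('scene0'),load('side0')
s8=lambda X,Y:np.array([130+(X+.5)/8-.5,80+(Y+.5)/8-.5])
p10=lambda X,Y:np.array([200+(X+.5)/10-.5,225+(Y+.5)/10-.5])
d10=lambda X,Y:np.array([270+(X+.5)/10-.5,100+(Y+.5)/10-.5])
q10=lambda X,Y:np.array([165+(X+.5)/10-.5,200+(Y+.5)/10-.5])
np.set_printoptions(precision=4,suppress=True)
def go(n,a,b,z):
    print(n,tri((S,a),(D,b)),onz(S,a,z)[:2],onz(D,b,z)[:2])
go('hole',s8(620,216),d10(592,484),.126)
go('c1',s8(663,160),d10(700,495),.126)
go('c2',s8(708,235),d10(620,550),.126)
go('hubfar',s8(425,230),d10(440,372),.126)
go('hubnear',s8(455,305),d10(355,415),.126)
a,b=[onz(S,s8(*x),.126) for x in((455,305),(708,235))];print('near yaw',np.degrees(np.arctan2(*(b-a)[1::-1])))
a,b=[onz(S,s8(*x),.126) for x in((425,230),(663,160))];print('far yaw',np.degrees(np.arctan2(*(b-a)[1::-1])))
a,b=[onz(D,d10(*x),.126) for x in((355,415),(620,550))];print('Dnear yaw',np.degrees(np.arctan2(*(b-a)[1::-1])))
a,b=[onz(D,d10(*x),.126) for x in((440,368),(700,495))];print('Dfar yaw',np.degrees(np.arctan2(*(b-a)[1::-1])))
go('knobtop',p10(295,230),q10(306,150),.1)
for n,x in(('r',(1,0)),):pass
go('axle+',p10(297,190),q10(435,235),.058)
go('axle-',p10(335,437),q10(205,337),.058)
# red
print('red',tri((S,(327.3,228.9)),(D,(248.5,282.2))))
# knob top edges yaw
for A,B in(((247,195),(328,187)),((265,275),(342,262)),((247,195),(265,275)),((328,187),(342,262))):
  a,b=onz(S,p10(*A),.1),onz(S,p10(*B),.1);print('edge',np.degrees(np.arctan2(*(b-a)[1::-1])),np.linalg.norm(b-a))
```

```text
hole (array([ 0.4826, -0.1247,  0.1255]), [np.float64(0.000356874141006266), np.float64(0.000356874141006359)]) [ 0.483  -0.1237] [ 0.4824 -0.1246]
c1 (array([ 0.4626, -0.1375,  0.1245]), [np.float64(0.00037021699219319363), np.float64(0.0003702169921930945)]) [ 0.4631 -0.1365] [ 0.4618 -0.1348]
c2 (array([ 0.4666, -0.1053,  0.1261]), [np.float64(0.0004764354967421953), np.float64(0.00047643549674220926)]) [ 0.4668 -0.1048] [ 0.4667 -0.1062]
hubfar (array([ 0.5294, -0.1449,  0.1265]), [np.float64(0.0010488715045184566), np.float64(0.0010488715045184538)]) [ 0.5287 -0.1469] [ 0.5295 -0.1439]
hubnear (array([ 0.5351, -0.1154,  0.1279]), [np.float64(0.0003154523080355811), np.float64(0.0003154523080355248)]) [ 0.5343 -0.1177] [ 0.5363 -0.1175]
near yaw 169.12975360288846
far yaw 170.95229419107307
Dnear yaw 170.7780383401519
Dfar yaw 171.2306292266901
knobtop (array([0.6012, 0.1707, 0.0944]), [np.float64(0.00043130334771413517), np.float64(0.0004313033477140495)]) [0.602  0.1727] [0.5969 0.1752]
axle+ (array([0.5913, 0.149 , 0.0602]), [np.float64(0.0005765186688131051), np.float64(0.0005765186688131328)]) [0.5907 0.1473] [0.5928 0.148 ]
axle- (array([0.6093, 0.1938, 0.0597]), [np.float64(0.0010130926635807873), np.float64(0.0010130926635809113)]) [0.6087 0.1921] [0.6105 0.1939]
red (array([0.436 , 0.2327, 0.0905]), [np.float64(0.0006819702836415479), np.float64(0.00068197028364145)])
edge 153.2620568824009 0.013815295030374299
edge 157.47879050571834 0.013051471700670824
edge 72.04389572896964 0.015198763820981313
edge 69.43699376505123 0.01414297424734078
```

Call:
send_rows(rows="-0.008 0.0175 0 0 0 -0.0384;-0.008 0.0175 0 0 0 -0.0384;-0.008 0.0175 0 0 0 -0.0384;-0.008 0.0175 0 0 0 -0.0384;-0.008 0.0175 0 0 0 -0.0384;-0.008 0.0175 0 0 0 -0.0384;-0.008 0.0175 0 0 0 -0.0384;-0.008 0.0175 0 0 0 -0.0384;-0.0052 0.0160 -0.015 0 0 -0.0384;-0.0052 0.0160 -0.015 0 0 -0.0384;0 0 0 0 0 0", grip=0.05, grip_force=40)

```text
clock: 1.25
tcp_pos: [0.598, 0.1747, 0.199]
orientation: [-1.009, 1.486, -1.482]
contact_force: [-0.8, 0.6, 0.1]
grip_width: 0.0499
```

Run:
```python
from h import *
from bench import r
o=r.get_obs();print(o['clock'],o['tcp_pos'],R.from_rotvec(o['orientation']).as_matrix().round(3),o['grip_width'])
f=snap('wrist','1');s=snap('scene','1')
print(f['position'],f['orientation'],[b for b in blobs(f,'blue')],proj(f,(.6,.172,.1)))
im=cv2.resize(f['pixels'],(768,576),interpolation=cv2.INTER_CUBIC)[:,:,::-1];cv2.imwrite('pics/w1b.png',im)
```

```text
1.25 [0.59802387 0.17474796 0.19897761] [[-0.371 -0.005  0.929]
 [-0.929 -0.    -0.371]
 [ 0.002 -1.    -0.004]] 0.049892029828789035
[0.62689844 0.24487893 0.34180671] [-0.29745014  0.06165486 -0.37660532] [(array([261.8, 192.6]), array([254, 185,  16,  16, 235], dtype=int32)), (array([479.9, 252.1]), array([ 446,  195,   66,  119, 4459], dtype=int32)), (array([423.3, 284.1]), array([405, 276,  32,  18, 321], dtype=int32))] [258.0455766  195.21924192]
```

View pics/w1b.png

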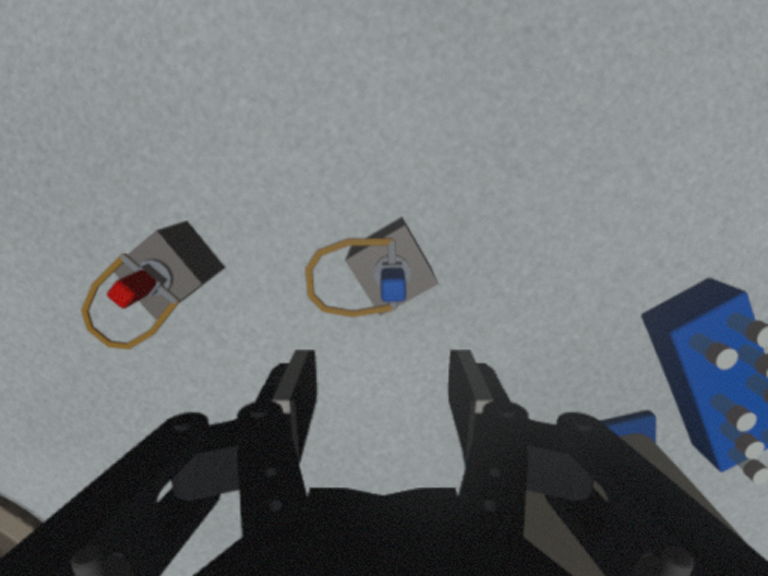

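View pics/scene1.png

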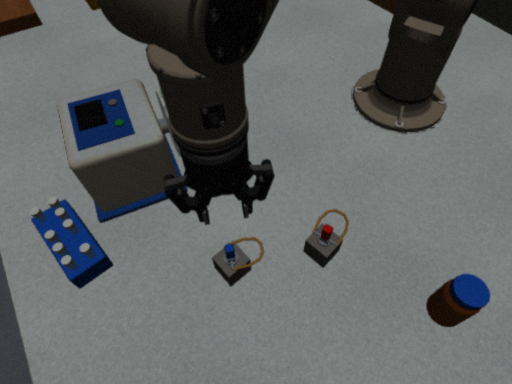

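Run:
```python
from h import *
f=load('wrist1');D=load('side0');S=load('scene0');S1=load('scene1')
crop(f,'w1c',195,140,110,80,7)
print(onz(f,(261.8,192.6),.1))
a=tri((f,(261.8,192.6)),(S,(200+295.5/10-.5,225+230.5/10-.5)));print(a)
a=tri((f,(261.8,192.6)),(D,(165+306.5/10-.5,200+150.5/10-.5)));print(a)
for d in ('blue',): print([b for b in blobs(S,d) if b[0][0]>220],[b for b in blobs(S1,d)])
# fiducial check: project tcp into scene
```

```text
[0.60413145 0.17307412 0.1       ]
(array([0.60410307, 0.17588366, 0.1080966 ]), [np.float64(0.0008874274925077339), np.float64(0.0008874274925077159)])
(array([0.60308877, 0.17009394, 0.09196121]), [np.float64(0.000629143036811112), np.float64(0.0006291430368110789)])
[(array([228.9, 247.9]), array([225, 244,   9,   9,  69], dtype=int32)), (array([471.1, 290.2]), array([453, 274,  37,  34, 917], dtype=int32))] [(array([102.5, 121.4]), array([  68,   90,   66,   60, 1793], dtype=int32)), (array([173.6, 161.2]), array([166, 140,  15,  37,  95], dtype=int32)), (array([127.5, 206.3]), array([ 95, 192,  71,  29, 484], dtype=int32)), (array([ 69.3, 239.8]), array([  32,  200,   74,   81, 2325], dtype=int32)), (array([228.9, 248. ]), array([225, 244,   9,   9,  71], dtype=int32)), (array([471. , 290.3]), array([453, 274,  37,  34, 926], dtype=int32))]
```

View pics/w1c.png

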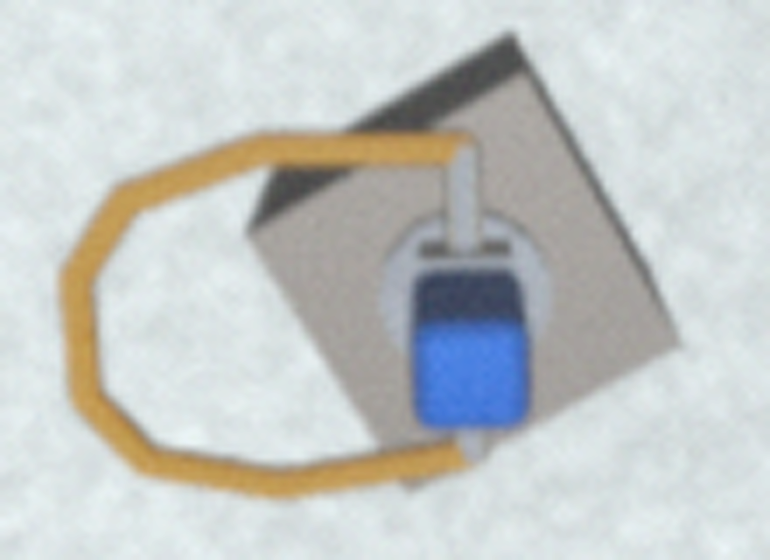

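Run:
```python
from bench import r
o=r.get_obs();print(o['clock'],o['tcp_pos'],o['qvel'].round(3),o['orientation'])
```

```text
1.35 [0.60056911 0.1715957  0.20121535] [ 0.02  -0.013  0.02  -0.019  0.003 -0.002 -0.001] [-1.00433384  1.48504862 -1.48563432]
```

Run:
```python
from h import *
f=snap('wrist','2')
crop(f,'w2c',195,140,110,80,7)
b=blobs(f,'blue')[0];print(b[0],f['position'],onz(f,b[0]+[0,.5],.1))
```

```text
[257.4 189.8] [0.62903677 0.24175917 0.34411816] [0.60390226 0.17275756 0.1       ]
```

View pics/w2c.png

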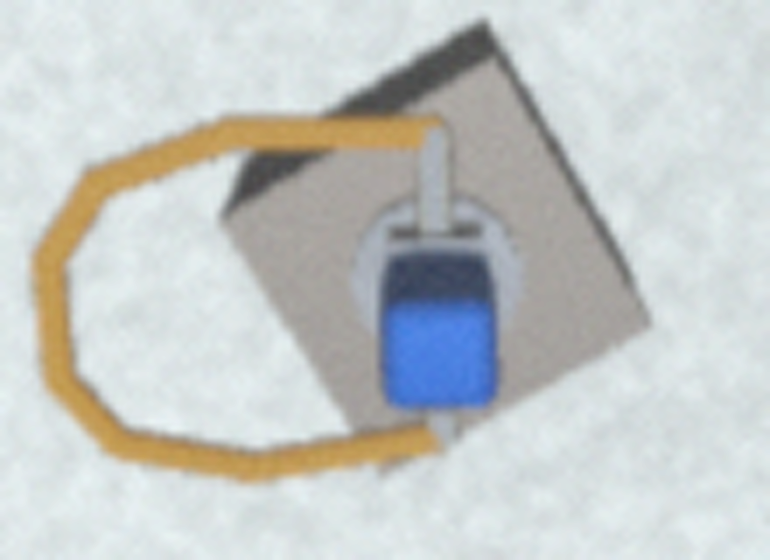

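Call:
send_rows(rows="0.0013 0.0005 -0.012 0 0 0.015;0.0013 0.0004 -0.012 0 0 0.015;0 0 -0.016 0 0 0;0 0 -0.016 0 0 0;0 0 -0.016 0 0 0;0 0 -0.016 0 0 0;0 0 -0.016 0 0 0;0 0 -0.012 0 0 0;0 0 -0.010 0 0 0;0 0 -0.007 0 0 0;0 0 0 0 0 0;0 0 0 0 0 0;0 0 0 0 0 0")

```text
clock: 2.7
tcp_pos: [0.6038, 0.1731, 0.069]
orientation: [-1.019, 1.464, -1.465]
contact_force: [0.6, 0.0, 1.0]
grip_width: 0.0501
```

Run:
```python
from h import *
f=snap('wrist','3')
crop(f,'w3c',170,130,170,128,4)
s=snap('side','3');crop(s,'s3c',140,160,140,105,5)
```

```text
(no output)
```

View pics/w3c.png

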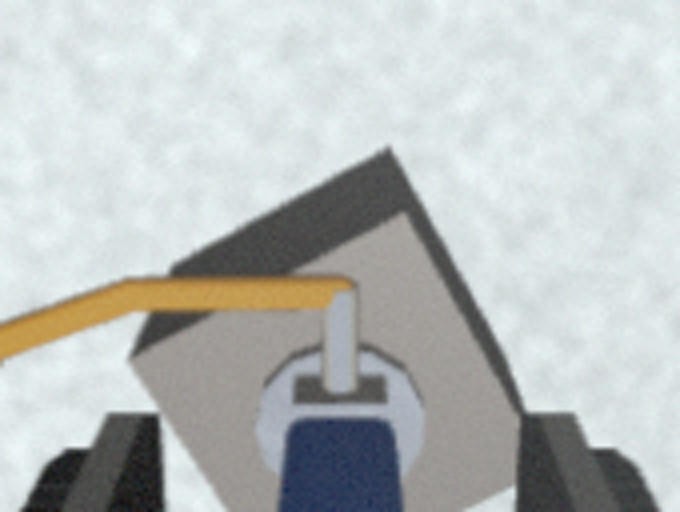

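View pics/s3c.png

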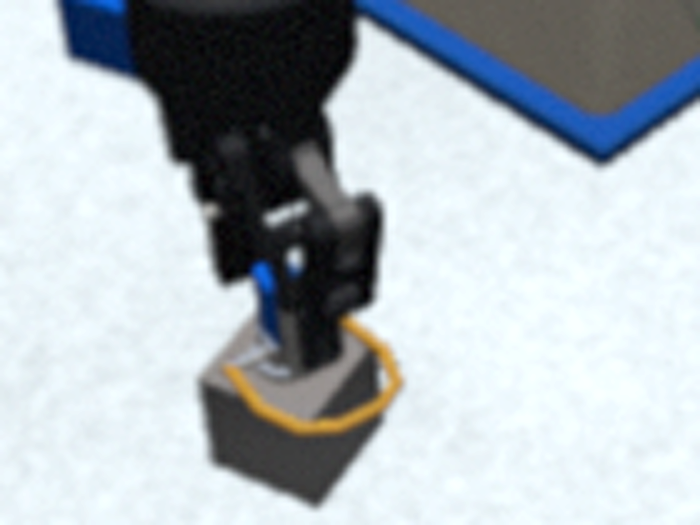

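Call:
send_rows(rows="0 0 0 0 0 0;0 0 0 0 0 0;0 0 0 0 0 0;0 0 0 0 0 0;0 0 0 0 0 0;0 0 0 0 0 0;0 0 0.005 0 0 0;0 0 0.010 0 0 0;0 0 0.015 0 0 0;0 0 0.02 0 0 0;0 0 0.02 0 0 0;0 0 0.02 0 0 0;0 0 0.02 0 0 0;0 0 0.02 0 0 0;0 0 0.015 0 0 0;0 0 0.010 0 0 0;0 0 0.005 0 0 0", grip=0.0, grip_force=50)

```text
clock: 4.5
tcp_pos: [0.6035, 0.173, 0.2296]
orientation: [-1.019, 1.464, -1.465]
contact_force: [0.1, -0.3, -1.8]
grip_width: 0.0153
```

Call:
send_rows(rows="-0.006 -0.008 0 0 0 0.0125;-0.012 -0.016 0 0 0 0.0125;-0.014 -0.0205 0 0 0 0.0125;-0.014 -0.0205 0 0 0 0.0125;-0.014 -0.0205 0 0 0 0.0125;-0.014 -0.0205 0 0 0 0.0125;-0.014 -0.0205 0 0 0 0.0125;-0.012 -0.0205 0 0 0 0.0125;-0.008 -0.0205 0 0 0 0.0125;-0.006 -0.0205 0 0 0 0.0125;-0.004 -0.0205 0 0 0 0.0125;-0.002 -0.0205 0 0 0 0.0125;-0.001 -0.0205 0 0 0 0.0125;0 -0.0205 0 0 0 0.0125;0 -0.0165 0 0 0 0.0125;0 -0.01 0 0 0 0;0 0 0 0 0 0;0 0 0 0 0 0;0 0 0 0 0 0")

```text
clock: 6.4
tcp_pos: [0.4822, -0.1225, 0.2281]
orientation: [-1.127, 1.33, -1.329]
contact_force: [-0.3, -0.2, -1.1]
grip_width: 0.0151
```

Run:
```python
from h import *
from bench import r
o=r.get_obs();M=R.from_rotvec(o['orientation']).as_matrix();print(o['tcp_pos'],np.degrees(np.arctan2(M[1,2],M[0,2])),M[:,1])
f=snap('wrist','4');cv2.imwrite('pics/w4b.png',cv2.resize(f['pixels'],(768,576))[:,:,::-1])
s=snap('side','4');crop(s,'s4c',260,60,120,90,6)
s=snap('scene','4');crop(s,'c4c',150,50,120,90,6)
```

```text
[ 0.48216198 -0.1224854   0.22810336] -9.457050337901443 [-3.78532866e-04  4.59750712e-04 -9.99999823e-01]
```

View pics/w4b.png

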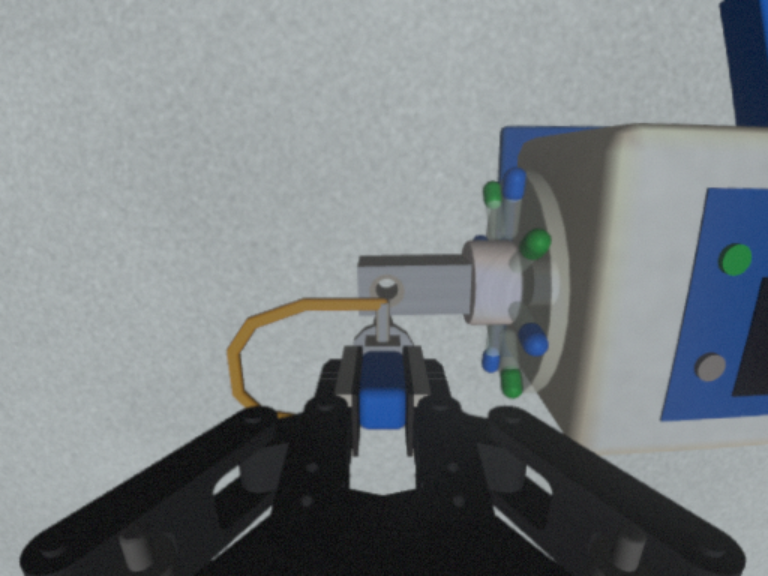

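View pics/s4c.png

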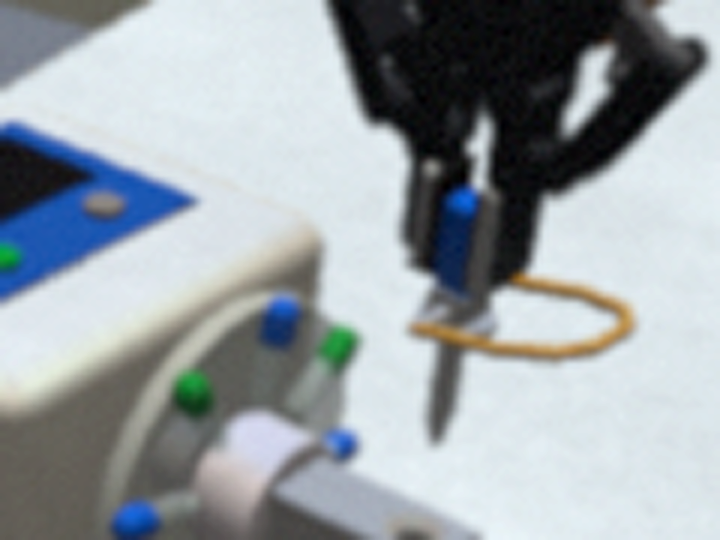

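View pics/c4c.png

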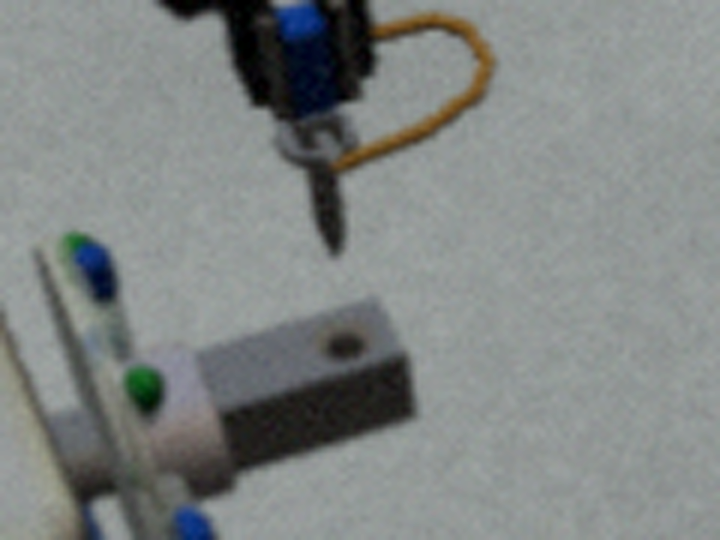

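Run:
```python
from h import *
np.set_printoptions(precision=4,suppress=True)
s,d,w=load('scene4'),load('side4'),load('wrist4')
c=lambda x0,y0,X,Y,k=6:np.array([x0+(X+.5)/k-.5,y0+(Y+.5)/k-.5])
print('tip',tri((s,c(150,50,337,252)),(d,c(260,60,436,442))))
print('knobtop',tri((s,c(150,50,298,20)),(d,c(260,60,461,200))))
h=tri((s,c(150,50,346,343)),(d,c(260,60,412,527)));print('hole',h, onz(s,c(150,50,346,343),.126),onz(d,c(260,60,412,527),.126))
wu=np.array([387,290])/1.5-.17;print('wrist hole',onz(w,wu,.126), proj(w,h[0]))
print(tri((s,c(150,50,346,343)),(d,c(260,60,412,527)),(w,wu)))
for f in(s,d): print(proj(f,(.4826,-.1235,.167)),proj(f,(.4826,-.1235,.262)))
print(c(150,50,337,252),c(260,60,436,442),c(150,50,298,20),c(260,60,461,200))
```

```text
tip (array([ 0.4799, -0.1246,  0.1641]), [np.float64(0.0003338835415344473), np.float64(0.0003338835415343582)])
knobtop (array([ 0.4823, -0.1187,  0.2577]), [np.float64(0.0012171312496451448), np.float64(0.0012171312496452409)])
hole (array([ 0.4832, -0.1223,  0.1276]), [np.float64(0.0007103717510258174), np.float64(0.0007103717510257367)]) [ 0.4829 -0.123   0.126 ] [ 0.4842 -0.1258  0.126 ]
wrist hole [ 0.4851 -0.1236  0.126 ] [255.5839 192.6711]
(array([ 0.4839, -0.1231,  0.1271]), [np.float64(0.0011174029371045953), np.float64(0.0008844607812600827), np.float64(0.0012656763566490244)])
[204.6788  91.4106] [197.627   50.1936]
[331.1535 131.7195] [338.072   89.3349]
[205.75    91.5833] [332.25 133.25] [199.25    52.9167] [336.4167  92.9167]
```

Call:
send_rows(rows="0.0025 0 -0.005 0 0 0;0 0 -0.008 0 0 0;0 0 -0.008 0 0 0;0 0 -0.006 0 0 0;0 0 -0.004 0 0 0;0 0 -0.002 0 0 0;0 0 0 0 0 0;0 0 0 0 0 0;0 0 0 0 0 0")

```text
clock: 7.45
tcp_pos: [0.4849, -0.1236, 0.1956]
orientation: [-1.125, 1.33, -1.331]
contact_force: [1.0, 0.9, -0.7]
grip_width: 0.015
```

Run:
```python
from h import *
s=snap('side','5');crop(s,'s5c',295,110,60,45,12)
s=snap('scene','5');crop(s,'c5c',180,75,60,45,12)
from bench import r
print(r.get_obs()['tcp_pos'])
```

```text
[ 0.48488862 -0.12365245  0.19557411]
```

View pics/s5c.png

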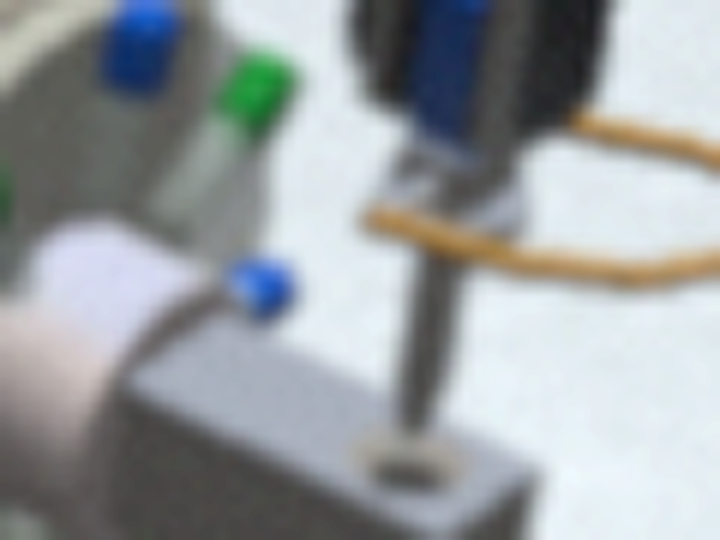

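View pics/c5c.png

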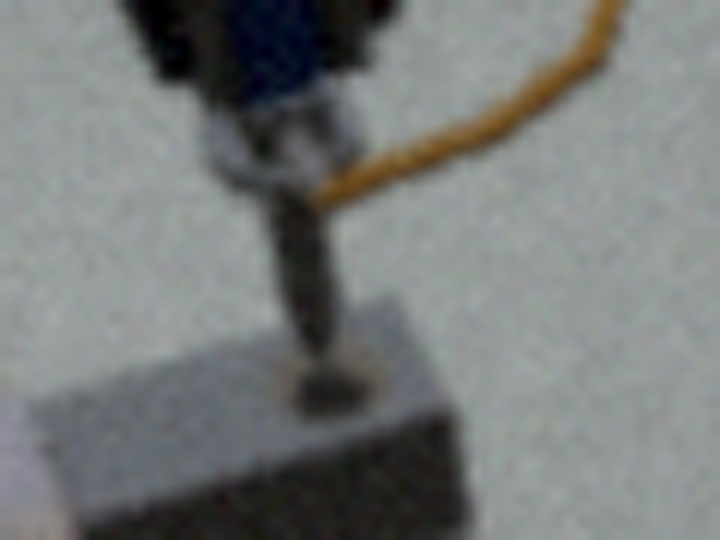

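Call:
send_rows(rows="-0.0007 0 -0.004 0 0 0;0 0 -0.004 0 0 0;0 0 -0.004 0 0 0;0 0 -0.004 0 0 0;0 0 -0.004 0 0 0;0 0 0 0 0 0")

```text
clock: 8.15
tcp_pos: [0.4836, -0.1235, 0.1746]
orientation: [-1.127, 1.332, -1.33]
contact_force: [-0.7, 0.0, -0.8]
grip_width: 0.0153
```

Call:
send_rows(rows="0 0 -0.005 0 0 0;0 0 -0.005 0 0 0;0 0 -0.005 0 0 0;0 0 -0.005 0 0 0;0 0 -0.004 0 0 0;0 0 -0.003 0 0 0;0 0 -0.002 0 0 0;0 0 0 0 0 0")

```text
clock: 8.95
tcp_pos: [0.4839, -0.1236, 0.1461]
orientation: [-1.126, 1.331, -1.331]
contact_force: [-0.0, -1.6, -1.9]
grip_width: 0.0148
```

Run:
```python
from h import *
s=snap('side','6');crop(s,'s6c',285,100,80,60,10)
s=snap('scene','6');crop(s,'c6c',170,60,80,60,10)
from bench import r
print(r.get_obs()['tcp_pos'],r.get_obs()['contact_force'])
```

```text
[ 0.48411355 -0.12358635  0.14639443] [-1.08419802 -0.70670277 -1.43958309]
```

View pics/s6c.png

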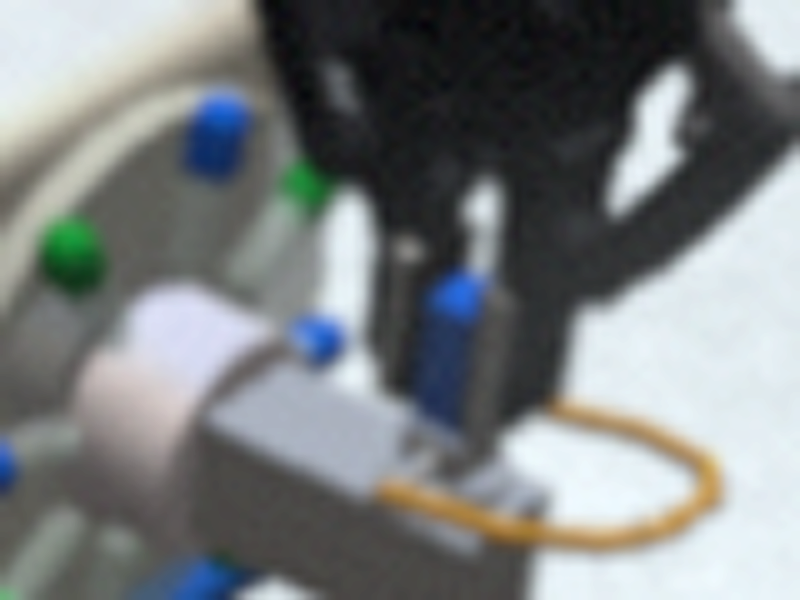

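View pics/c6c.png

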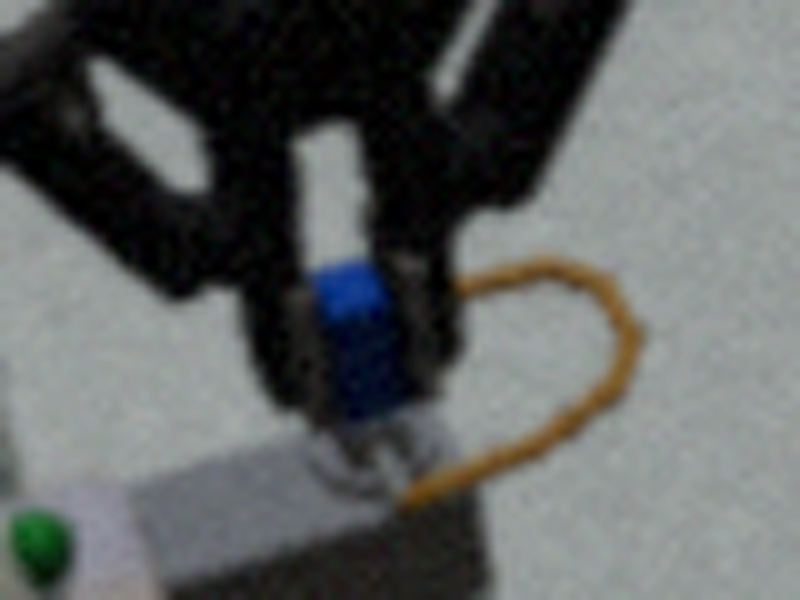

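Call:
send_rows(rows="0 0 -0.001 0 0 0;0 0 -0.001 0 0 0;0 0 -0.001 0 0 0;0 0 0 0 0 0;0 0 0 0 0 0")

```text
clock: 9.55
tcp_pos: [0.4843, -0.1236, 0.1445]
orientation: [-1.125, 1.331, -1.331]
contact_force: [-5.1, 0.8, 10.3]
grip_width: 0.0155
```

Call:
send_rows(rows="0 0 0.001 0 0 0;0 0 0 0 0 0;0 0 0 0 0 0;0 0 0 0 0 0;0 0 0 0 0 0;0 0 0.005 0 0 0;0 0 0.01 0 0 0;0 0 0.02 0 0 0;0 0 0.02 0 0 0;0 0 0.02 0 0 0;0 0 0.01 0 0 0;0 0 0 0 0 0;0 0 0 0 0 0", grip=0.035)

```text
clock: 10.85
tcp_pos: [0.4837, -0.1235, 0.229]
orientation: [-1.126, 1.331, -1.331]
contact_force: [-0.1, 0.2, 1.1]
grip_width: 0.0351
```

Run:
```python
from h import *
f=snap('wrist','7');cv2.imwrite('pics/w7b.png',cv2.resize(f['pixels'],(768,576))[:,:,::-1])
s=snap('side','7');crop(s,'s7c',285,100,80,60,10)
s=snap('scene','7');crop(s,'c7c',170,60,80,60,10)
```

```text
(no output)
```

View pics/w7b.png

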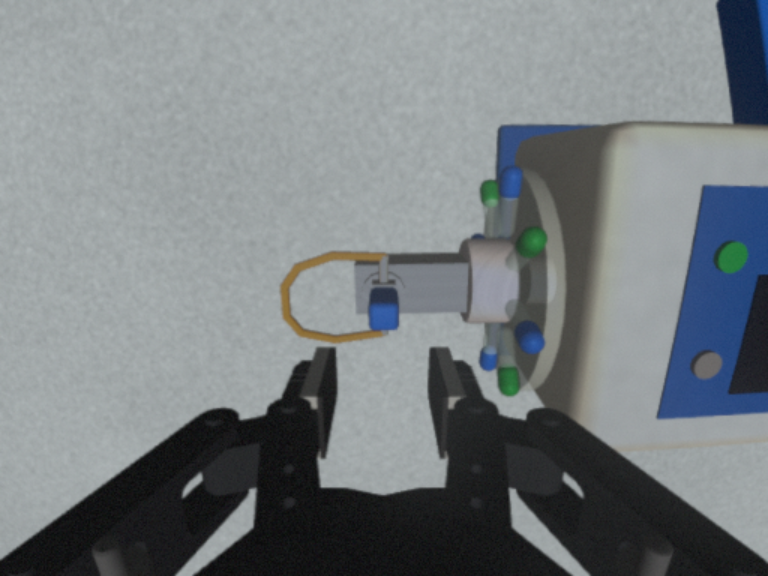

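View pics/s7c.png

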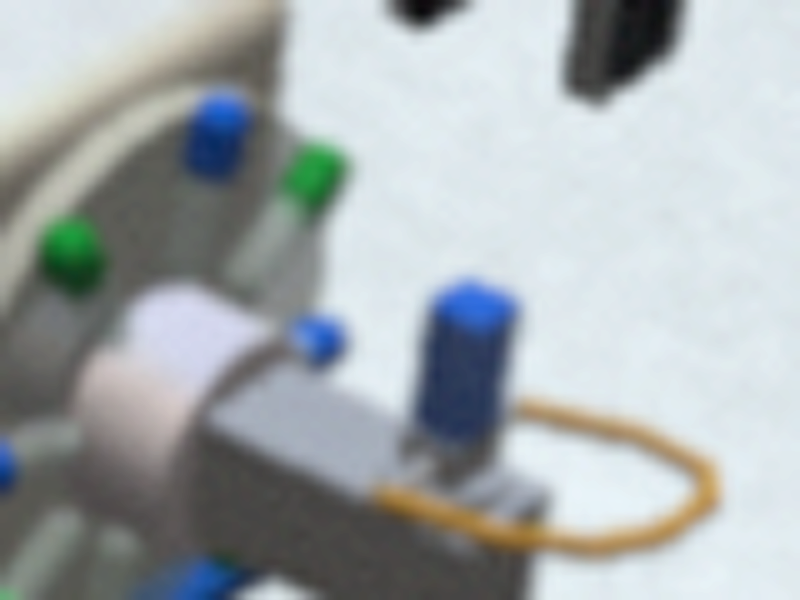

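View pics/c7c.png

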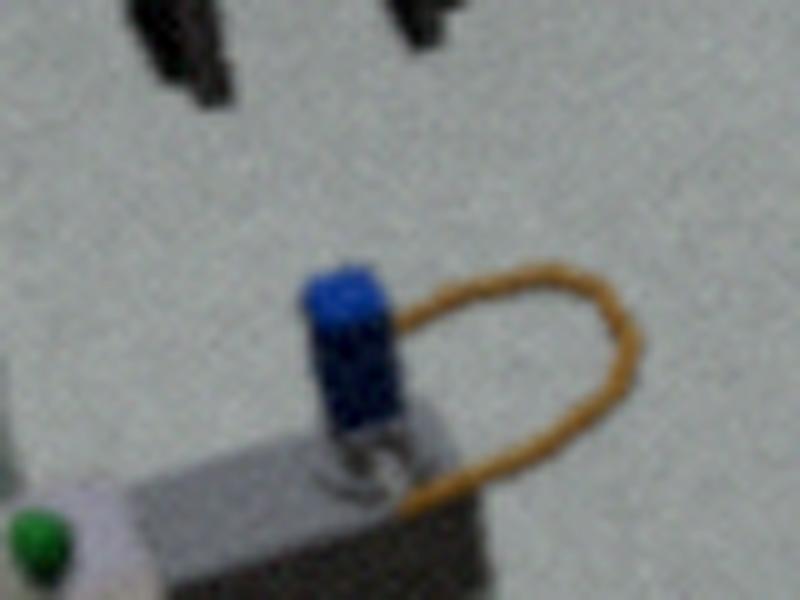

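Call:
send_rows(rows="-0.006 0.001 0 0 0 0;-0.01 0.0015 0 0 0 0;-0.01 0.0015 0 0 0 0;-0.01 0.002 0 0 0 0;-0.01 0.0015 0 0 0 0;-0.009 0.0015 0 0 0 0;-0.005 0.001 -0.005 0 0 0;0 0 -0.01 0 0 0;0 0 -0.015 0 0 0;0 0 -0.015 0 0 0;0 0 -0.015 0 0 0;0 0 -0.007 0 0 0;0 0 0 0 0 0;0 0 0 0 0 0", grip=0.0)

```text
clock: 12.4
tcp_pos: [0.4243, -0.1137, 0.1624]
orientation: [-1.126, 1.331, -1.331]
contact_force: [-0.2, 0.4, 0.2]
grip_width: -0.0002
```

Run:
```python
from h import *
from bench import r
o=r.get_obs();print(o['tcp_pos'],o['orientation'],o['joints'].round(2),o['contact_force'])
f=snap('wrist','8');cv2.imwrite('pics/w8b.png',cv2.resize(f['pixels'],(768,576))[:,:,::-1])
s=snap('side','8');crop(s,'s8c',285,80,100,75,8)
s=snap('scene','8');crop(s,'c8c',170,50,100,75,8)
```

```text
[ 0.42430418 -0.11368363  0.16239145] [-1.12577457  1.33071631 -1.33095983] [-0.02  0.18  0.15  2.17 -0.04  0.79 -0.01] [-0.19518411  0.42993104  0.17195333]
```

View pics/w8b.png

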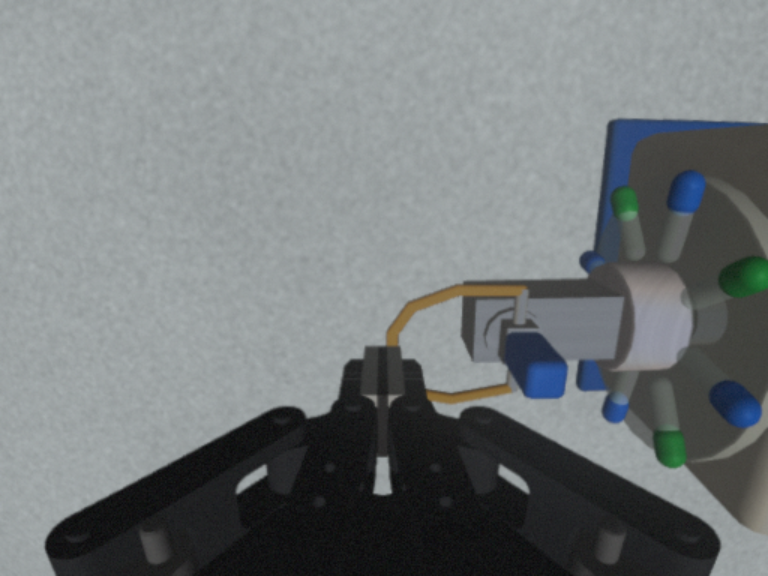

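View pics/s8c.png

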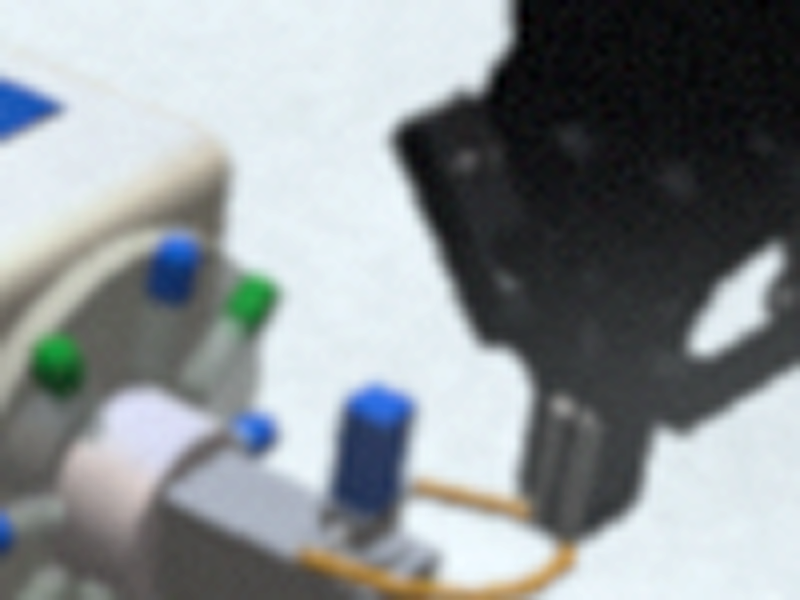

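View pics/c8c.png

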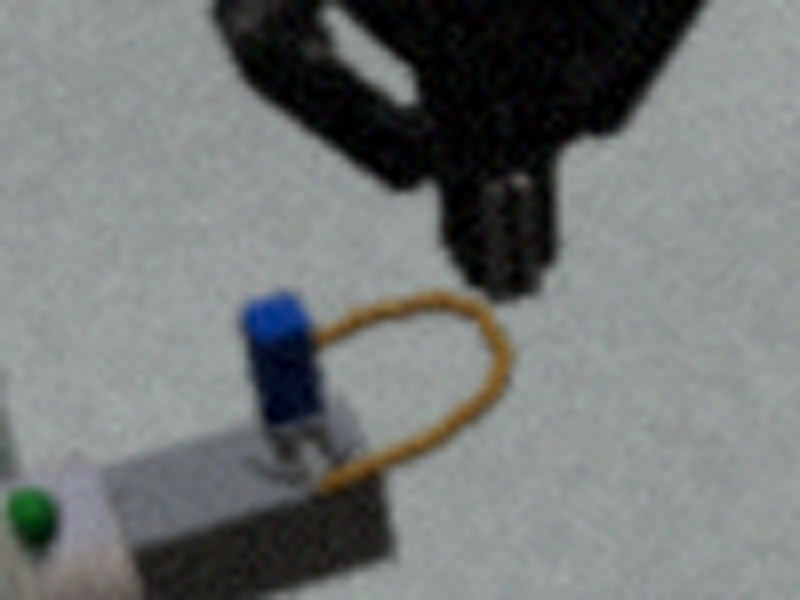

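Call:
send_rows(rows="0 0 0.01 0 0 0.131;0 0 0 0 0 0.131;0 0 0 0 0 0.131;0 0 0 0 0 0.131;0 0 0 0 0 0.131;0 0 0 0 0 0.131;0 0 0 0 0 0.131;0 0 0 0 0 0.131;0 0 0 0 0 0.131;0 0 0 0 0 0.131;0 0 0 0 0 0.131;0.003 -0.0005 0 0 0 0.13;0 0 0 0 0 0;0 0 0 0 0 0;0 0 0 0 0 0")

```text
clock: 14.05
tcp_pos: [0.427, -0.1141, 0.1725]
orientation: [-1.567, 0.132, -0.133]
contact_force: [-0.9, -1.0, 0.0]
grip_width: 0.0001
```

Run:
```python
from h import *
from bench import r
o=r.get_obs();print(o['tcp_pos'],R.from_rotvec(o['orientation']).as_matrix().round(3),o['joints'].round(2),o['contact_force'])
s=snap('side','9');crop(s,'s9c',285,80,100,75,8)
s=snap('scene','9');crop(s,'c9c',170,50,100,75,8)
```

```text
[ 0.42700555 -0.11412403  0.17247337] [[ 0.986  0.     0.168]
 [-0.168 -0.     0.986]
 [ 0.    -1.     0.   ]] [ 0.15  0.17 -0.04  2.15  0.01  0.82  1.51] [-0.85662328 -0.98118731  0.01890885]
```

View pics/s9c.png

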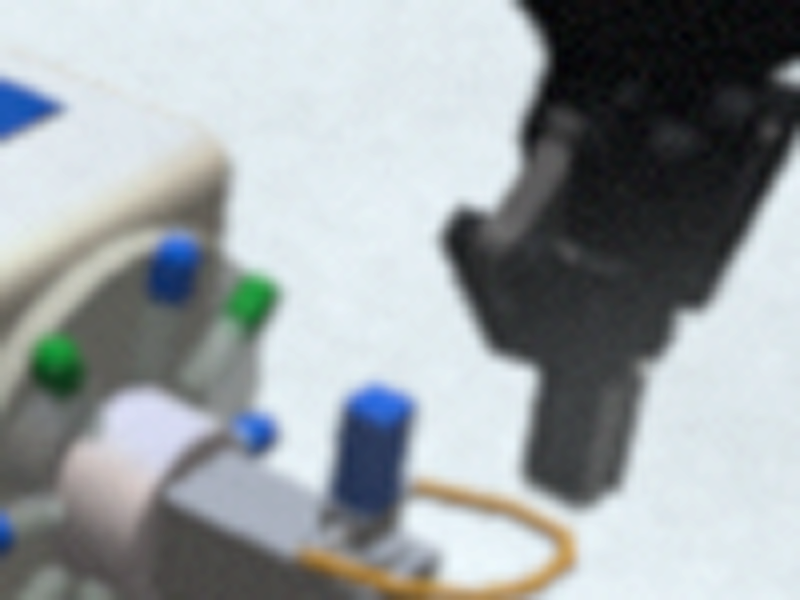

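View pics/c9c.png

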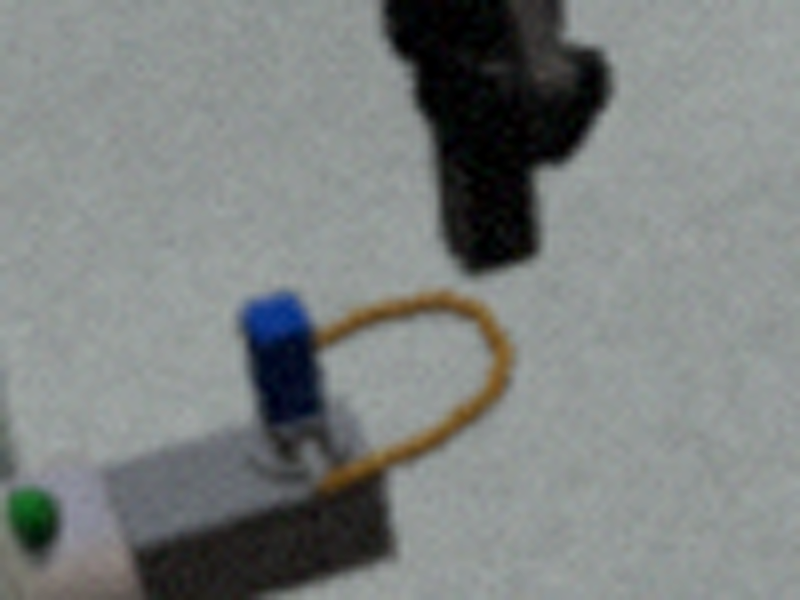

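Call:
send_rows(rows="0 0 -0.008 0 0 0;0 0 -0.008 0 0 0;0 0 -0.006 0 0 0;0 0 -0.005 0 0 0;0 0 -0.005 0 0 0;0 0 -0.005 0 0 0;0 0 -0.005 0 0 0;0 0 0 0 0 0")

```text
clock: 14.95
tcp_pos: [0.4266, -0.114, 0.1296]
orientation: [-1.567, 0.131, -0.13]
contact_force: [-0.0, -0.2, -0.4]
grip_width: 0.0001
```

Run:
```python
from h import *
s=snap('side','10');crop(s,'s10c',285,80,100,75,8)
s=snap('scene','10');crop(s,'c10c',170,50,100,75,8)
```

```text
(no output)
```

View pics/s10c.png

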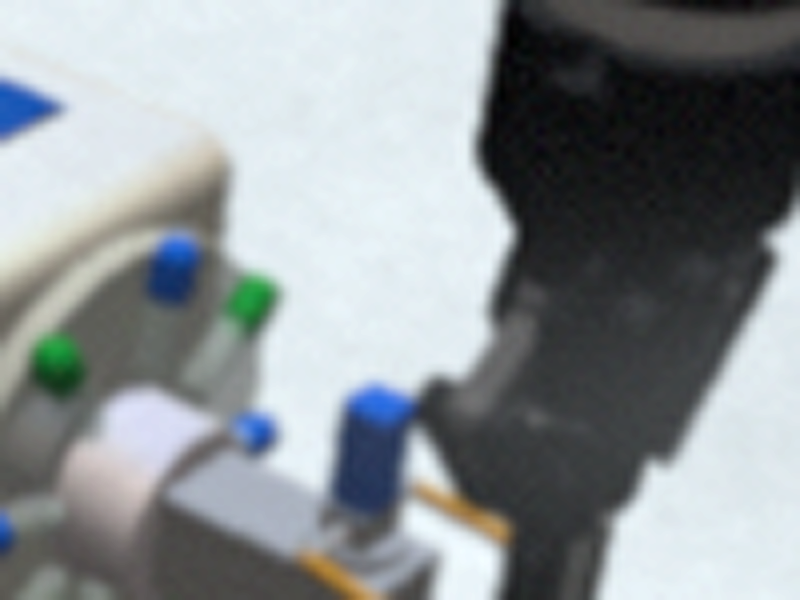

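View pics/c10c.png

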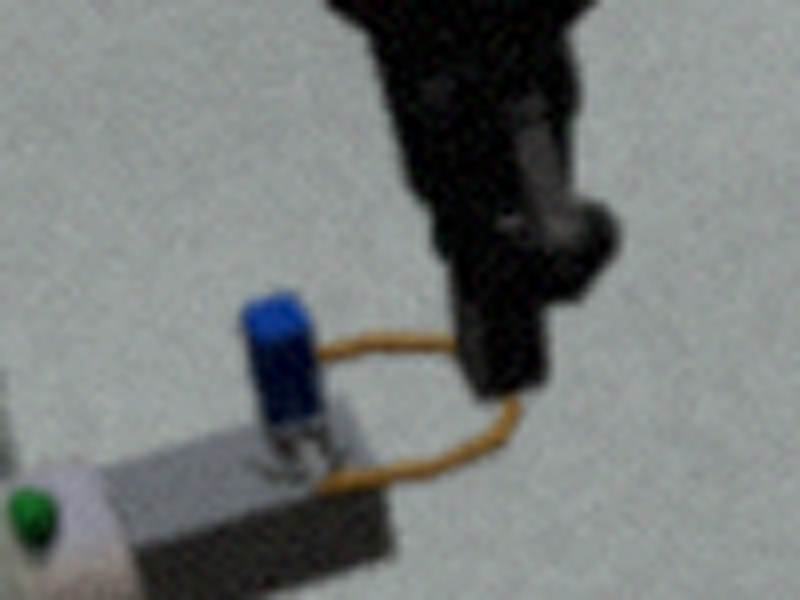

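Call:
send_rows(rows="0 0 -0.004 0 0 0;0 0 -0.004 0 0 0;0 0 -0.004 0 0 0;0 0 -0.004 0 0 0;0 0 -0.004 0 0 0;0 0 -0.004 0 0 0;0 0 -0.003 0 0 0;0 0 0 0 0 0;0 0 0 0 0 0")

```text
clock: 15.95
tcp_pos: [0.4271, -0.1141, 0.1033]
orientation: [-1.567, 0.131, -0.131]
contact_force: [-0.3, -0.3, -0.1]
grip_width: 0.0003
```

Run:
```python
from h import *
s=snap('side','11');crop(s,'s11c',285,80,100,75,8)
s=snap('scene','11');crop(s,'c11c',170,50,100,75,8)
```

```text
(no output)
```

View pics/s11c.png

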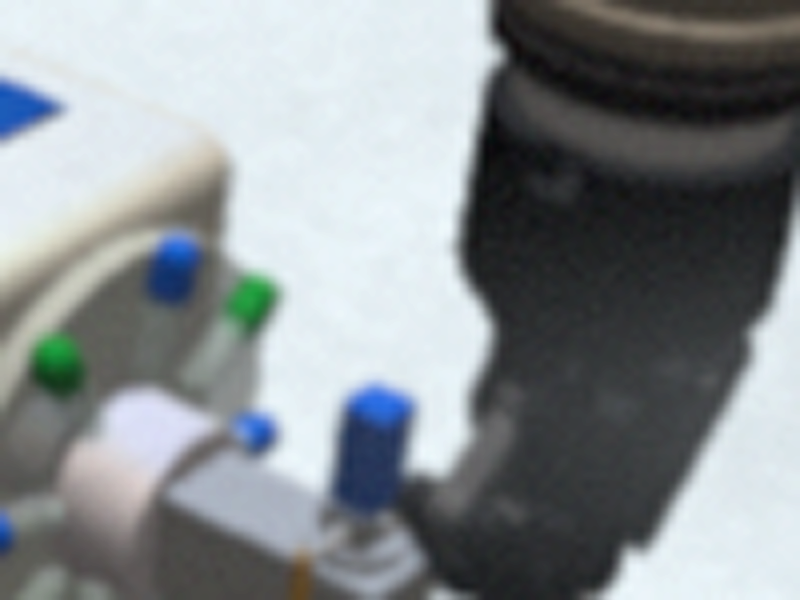

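View pics/c11c.png

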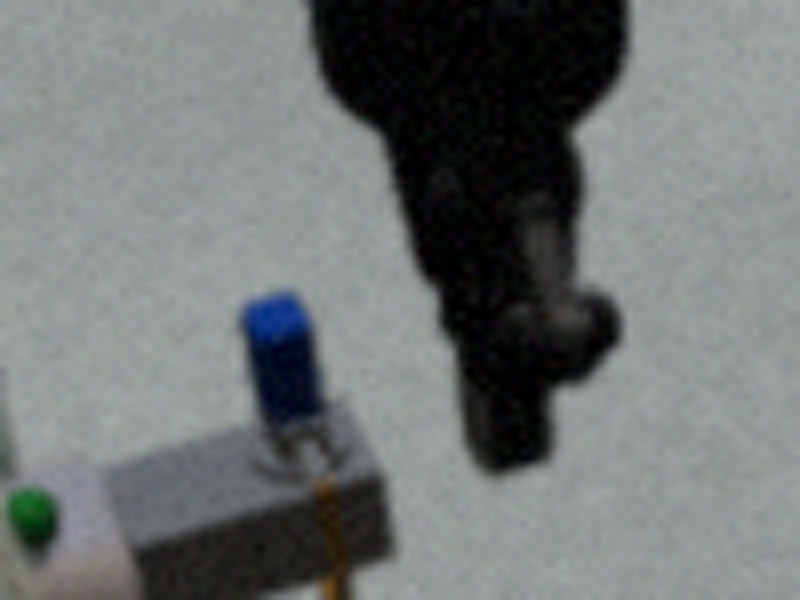

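The loop has snapped shut: in the scene view the wire at (325,490)–(340,600) now runs straight down the shaft's side. Next I retreat upward and take a final look.

Call:
send_rows(rows="0 0 0.01 0 0 0;0 0 0.02 0 0 0;0 0 0.02 0 0 0;0 0 0.02 0 0 0;0 0 0.02 0 0 0;0 0 0.02 0 0 0;0 0 0.02 0 0 0;0 0 0.01 0 0 0;0 0 0 0 0 0;0 0 0 0 0 0;0 0 0 0 0 0;0 0 0 0 0 0")

```text
clock: 17.25
tcp_pos: [0.4264, -0.114, 0.2424]
orientation: [-1.567, 0.132, -0.129]
contact_force: [-0.4, -0.6, 0.2]
grip_width: -0.0002
```

Run:
```python
from h import *
s=snap('side','12');crop(s,'s12c',285,90,100,75,8)
s=snap('scene','12');crop(s,'c12c',165,75,100,75,8)
print(blobs(s,'red'),blobs(s,'brass'))
from bench import r
print(r.get_obs()['tcp_pos'],r.get_obs()['contact_force'])
```

```text
[(array([327.4, 228.8]), array([323, 225,  10,   9,  56], dtype=int32))] [(array([319.9, 219.4]), array([314, 211,  14,  19,  37], dtype=int32)), (array([342.2, 213.1]), array([339, 211,   7,   5,   8], dtype=int32)), (array([344.8, 229.1]), array([339, 219,  10,  22,  39], dtype=int32))]
[ 0.42669064 -0.11404407  0.24267564] [0.28642935 0.13477412 0.41136515]
```

View pics/s12c.png

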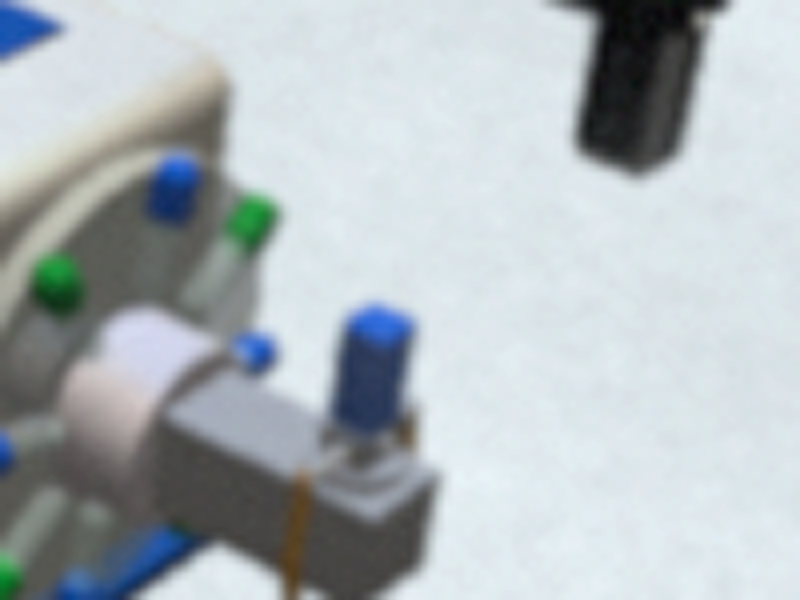

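View pics/c12c.png

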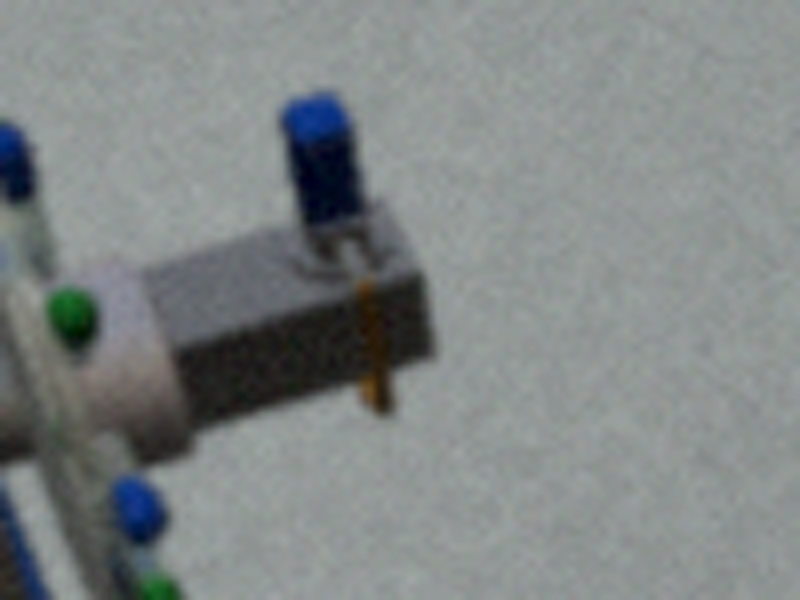

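The pin is seated and upright, the loop hangs below the shaft, the gripper is clear of everything, and the red pin has not moved.

```bash
python3 -c "
from bench import r
print(r.hand_in())"
```

```text
the job is handed in; nothing more can be done
None
```

I pushed the blue pin fully down through the cross hole with its loop pointing out past the shaft end. I then pressed the loop down with the closed fingers until it snapped shut under the shaft. I backed off and handed the job in at about 17.4 s.

**Last checks:**
- **Seating:** pushing down met about 10 N at the expected seated height. Before and after the loop press, the pictures show the knob upright and down on the shaft.
- **Loop:** the last pictures show it hanging straight down past the shaft's underside. I judged this by eye and did not measure the crossbar's position.
- **Clear of contact:** the gripper was about 14 cm above the loop-pressing height, with only noise-level force on it.
- **Red pin:** its knob sits at the same pixel position as at the start, within 0.1 px in the scene view.

**What disagreed:**
- The cameras differed by 2–3 mm on where the hole and knob were. I corrected for this using the pin tip's position relative to the hole.
- My first approach for pressing the loop would have brought the gripper's linkage into the knob, so I turned the tool 90° before pressing.

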